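# Refit the turning knob of the decanter cradle

### The arm

A 6-joint arm with a two-finger parallel gripper is mounted at the origin on the work surface. World frame = base frame: x ahead of the robot, y to its left, z up, the work surface at z = 0. Lengths are in mm, angles in rad, forces in N, time in s.
With the tool pointing down it reaches from about 425 to 950 mm from the base axis. Payload 14.7 kg.
Tool frame: the origin (TCP) lies at the very end of the fingers, on their centre line; the grasp point (between the pads) lies 19 mm behind it; z points along the fingers, y is the direction in which the jaws open and shut (so a half turn about z gives the same grasp; the last joint's range is limited). The gripper opens to 85 mm and grips with 20 to 120 N. Pads are 22 mm wide; open, the fingers measure 114 mm over their backs; the gripper's body (76 mm by 85 mm) begins 54 mm behind the grasp point. The pads swing forward as they close: fully open they stand 13 mm farther back than shut.
Start: joints at [-1.351, 0.48, 1.596, -0, 1.065, -0.047], TCP at [171.387, -626.992, 231.297] pointing down, gripper open.
Joint ranges: [-2.75, 2.75], [-0.82, 2.05], [0.23, 2.67], [-1.56, 4.7], [0.09, 2.69], [-2.92, 2.92]. Speed limits (rad/s): [1.89, 1.89, 2.39, 3.01, 3.01, 3.01].

### API

Orientations are given as a rotation vector (axis times angle).
In Python, from station import r, optics gives the robot as it stands. The module is installed in compiled form; this text tells all that it offers.
- The arm moves only by the tool play_rows, never from a script. Its argument "series" is a list of rows, each an object with "linear": the shift along the world's x, y, z in mm, a list of three; "yaw": the turn about the world's z in rad. In form: [{"linear": [tx, ty, tz], "yaw": yaw}, ...]. A call has 1 to 12 rows; each row is the pose to reach, as a shift and turn from the pose commanded when the call began; what a row does not reach only later rows make up. A row lasts 1/10 s, in which the tool goes at most 50 mm and 8.59 degrees, less where a joint would pass 70% of its speed; a pose out of reach is approached as far as the arm can. A call with a gripper value outside its range is refused whole. "fingers" is the closure in counts, from 0 (fully open) to 255 (shut), set as the call begins (left out, the last holds). The fingers move at their own pace and stop on an object; "squeeze" is the grip in N (left out, the last holds). Time passes only in rows, so rows that repeat a pose let the fingers close. It gives the time, the measured TCP pose, the force and the opening at its end, in the units of the state.
- r.get_obs(): the state, without advancing time (a new reading comes with each control period).
- optics.capture(name): name is "scene" or "top"; returns (picture, depth): 384x512x3 uint8, red, green, blue; 384x512 float32, mm along the optical axis (not along the pixel's ray), 0 where there is no reading.
- optics.camera_model(name): a dict with "K" (3x3 intrinsics, pixels), "rvec" (rotation vector, rad) and "tvec" (3), from world to camera coordinates, as OpenCV has them. Camera axes: x right, y down, z forward; pixel columns grow to the right and rows downward; lengths in mm; the calibration is good to about 2 mm. A picture is of the moment at which its call begins. camera_model takes no time and is no camera call.
- r.sign_off(): hands the job in, once; it reports no verdict.
The state is a dict: "time_s": time; "qpos": joint angles; "qd": joint speeds; "joint_torque": joint torques, N m; "position": TCP position; "eef_rot": TCP orientation; "wrist_force": force on the tool from outside, world axes, zero at the start; "torque": the same for the moment, N m; "grip_width": finger opening in mm.
Only numpy, scipy, OpenCV 4.12 (cv2) and the standard library are available. Lean on these libraries where they do the work, as an engineer would, in place of code of your own. Each camera call takes 0.05 s, during which the arm holds its last target.

### The job

Refit the turning knob of the decanter cradle: lift it by its bar out of the wooden rest, slide its rod down into the sleeve in front of the glass globe, past the sleeve's side spring plunger, and press it firmly but gently home until it bears on the sprung stop hidden somewhere inside, without forcing anything. Leave the knob's bar in line with the cradle, one end pointing at the globe, and let go; do not disturb the cradle, the glasses, the jigger or the dish.

Things in the scene. Friction and masses are not known exactly. Their poses are not given: they have to be found in the camera images.
- spindle: The turning knob on its rod, one loose piece, 113 mm tall, about 240 g, upright in the rest. Origin at the tip of the nose, z up along the rod. Steel rod 12 mm in diameter, its lowest 9 mm tapering to a 4 mm nose; brass collar 20 mm in diameter 83 to 87 mm up; above it the black bar, 40 mm long along x, 12 mm thick along y, 87 to 113 mm up.
- knob_bar (a point): Centre of the knob's black bar, 100 mm above the rod's tip; grip here across the 12 mm thickness (y). x runs along the bar.
- rest: Fixed wooden block 60 x 60 x 50 mm tall, origin under its centre, with a 13.2 mm square hole 40 mm deep from its top, in which the rod stands upright on the hole's floor (10 mm above the table).
- sleeve: Fixed dark steel sleeve, 36 x 36 x 65 mm tall, on the cradle's tongue (12 mm above the table), on the robot's side of the globe. Origin under its centre; z up; x points to the globe. A slick 14.4 mm square bore runs down its middle, 1.2 mm play round the rod.
- sleeve_mouth (a point): Centre of the sleeve's mouth, on its top face, 77 mm above the table.
- sleeve_plunger (a point): Point on the bore's axis 14 mm below the mouth, level with the round-ended spring plunger in the -y wall (brass pull outside). It stands 4 mm into the path of a centred rod, gives way as the nose passes, then presses sideways on the rod with about 3 to 4 N, so that it drags as it slides (up to about 6 N) and does not drop by itself.
- sleeve_inside (a point): Point on the bore's axis 45 mm below the mouth. The rod's stop hides near here: 33 to 55 mm below the mouth, set differently each time, not measured. It is spring backed: about 5 N per mm. Home means pressed on it with at least 5 N for a moment; over 18 N on it is too much. The drag hides part of the push: a push of about 13 N by the hand, in all, is right.
- cradle: Fixed steel cradle of the globe decanter, with globe and hidden stop: foot 150 x 170 x 12 mm, tongue under the sleeve, uprights at y = +-77 mm to 110 mm up, glass globe 124 mm in diameter (centre 95 mm up), neck to 190 mm. Origin on the table under the globe's centre; the sleeve's axis is at x = -115 mm, y = 0 in this frame, same yaw.
- glass_a_mid (a point): Half-way up a tulip-shaped tasting glass, 115 mm tall, 64 mm in diameter. Leave alone.
- glass_b_mid (a point): Half-way up the other, equal tasting glass. Leave alone.
- jigger_mid (a point): Half-way up a steel double-cone jigger, 95 mm tall, 42 mm in diameter. Leave alone.
- dish: Small round terracotta dish, 90 mm in diameter, 22 mm tall, origin under its centre. Leave alone.
Things that resemble listed ones, but are neither listed nor needed, are in the scene too. Leave any blue, pink or red look-alike of the spindle alone.

How it is judged (in metres and radians):
On the way, in this order (a step that is already met when the one before it is completed fails the run):
1. the rod's nose is in the sleeve's bore, at the plunger (horizontal distance between spindle and sleeve_mouth below 0.005 m and z of spindle in the frame of sleeve below 0.054 m).
2. the rod, upright in the bore, has been pressed on the hidden stop with at least 5 N for 0.1 s (horizontal distance between spindle and sleeve_mouth below 0.005 m and angle between spindle's own z axis and vertical below 0.12 rad and z of spindle in the frame of sleeve below 0.034 m and contact force between spindle and cradle above 5 N), for 0.1 s.
At the end, for the whole second after the job is handed in: The rod stands in the sleeve's bore within 5 mm of its axis and within 7 degrees of upright, at least 31 mm below the mouth, at rest and still bearing on the hidden stop (more than 0.3 N), and the knob's bar is within 20 degrees of the cradle's x axis, either way round (horizontal distance between spindle and sleeve_mouth below 0.005 m and angle between spindle's own z axis and vertical below 0.12 rad and z of spindle in the frame of sleeve below 0.034 m and angle between the x axis of spindle and the x axis of sleeve, either way round below 0.35 rad and contact force between spindle and cradle above 0.3 N and linear speed of spindle below 0.02 m/s); the robot touches nothing.
It fails at once if the rod presses on the hidden stop or the cradle with more than 18 N (contact force between spindle and cradle above 18 N).
It fails at once if the rod is forced against the sleeve with more than 25 N (contact force between spindle and sleeve above 25 N).
It fails at once if the robot pushes on the cradle, its globe or the sleeve with more than 8 N (contact force between any of the fingers, the arm and cradle above 8 N or contact force between any of the fingers, the arm and sleeve above 8 N).
It fails at once if a tasting glass, the jigger or the dish is shifted more than 20 mm or tipped (distance of any of glass_a_mid, glass_b_mid, jigger_mid, dish from where it was at the start of the episode above 0.02 m or angle between any of glass_a_mid, glass_b_mid, jigger_mid's own z axis and vertical above 0.3 rad).
It also fails if it takes over 61 s, if anything falls off the work surface, if the arm or the gripper's body presses on something with over 40 N, if the wrist force passes 120 N, or if a joint passes its speed limit or range.

## Working session

There is one attempt and no reset: what is moved stays moved. The work goes in short steps, Python scripts to look and compute and a tool call to move; the robot and the scene stay as the last step left them, time stands still between calls to the robot, and variables do not carry over. Pictures are saved under pics/ and viewed, and the job is handed in when it is done.

Besides the shell and the picture viewer there is one more tool, called after "Call:" by a JSON object that holds its "method" and its "body", one argument or row to a line. play_rows: Moves the arm, as the interface text tells. Its arguments: {"type":"object","properties":{"series":{"type":"array"},"fingers":{"type":"number"},"squeeze":{"type":"number"}},"required":["series"]}

```bash
mkdir -p pics
cat > h.py <<'E'
import numpy as np, cv2
from station import r, optics
def cap(n):
    p,d=optics.capture(n); m=optics.camera_model(n); return p,d,m
def pts(d,m):
    K=np.array(m["K"]);R=cv2.Rodrigues(np.array(m["rvec"],float))[0];t=np.array(m["tvec"],float).ravel()
    v,u=np.mgrid[:d.shape[0],:d.shape[1]]
    c=np.stack([(u-K[0,2])/K[0,0]*d,(v-K[1,2])/K[1,1]*d,d],-1)
    return (c-t)@R
def onplane(m,u,v,z):
    K=np.array(m["K"]);R=cv2.Rodrigues(np.array(m["rvec"],float))[0];t=np.array(m["tvec"],float).ravel()
    ray=R.T@np.linalg.inv(K)@np.array([u,v,1.]);o=-R.T@t
    return o+ray*(z-o[2])/ray[2]
def proj(m,P):
    K=np.array(m["K"]);return cv2.projectPoints(np.array(P,float).reshape(-1,3),np.array(m["rvec"],float),np.array(m["tvec"],float),K,None)[0].reshape(-1,2)
E
python3 - <<'E'
from h import *
for n in("scene","top"):
    p,d,m=cap(n); np.savez(f"{n}0.npz",p=p,d=d)
    cv2.imwrite(f"pics/{n}0.png",cv2.resize(p[:,:,::-1],None,fx=1.5,fy=1.5,interpolation=cv2.INTER_CUBIC))
    R=cv2.Rodrigues(np.array(m["rvec"],float))[0];print(n,-R.T@np.array(m["tvec"]).ravel(),R.round(2).tolist(),np.array(m["K"]).round(1).tolist())
s=r.get_obs();print(s)
E
```

```text
scene [1076.22466368  247.36447533  820.54837003] [[-0.36, 0.93, 0.01], [0.75, 0.29, -0.59], [-0.55, -0.2, -0.81]] [[398.4, 0.0, 262.7], [0.0, 398.4, 189.2], [0.0, 0.0, 1.0]]
top [ 482.54660942   30.05112264 1071.94548405] [[0.02, -1.0, -0.03], [-1.0, -0.01, -0.08], [0.08, 0.03, -1.0]] [[372.8, 0.0, 254.0], [0.0, 372.8, 182.3], [0.0, 0.0, 1.0]]
{'time_s': 0.1, 'qpos': array([-1.35061646e+00,  4.80793080e-01,  1.59683225e+00,  1.82569142e-05,
        1.06509794e+00, -4.66149510e-02]), 'qd': array([-1.01930414e-03, -2.16148295e-03,  3.76451500e-05,  7.19925081e-04,
       -5.07064121e-04,  8.96613504e-04]), 'joint_torque': array([ 2.29184043e-03, -9.52255869e+01, -4.31040323e+01, -6.13935799e-05,
        5.12357146e-03, -1.36207871e-05]), 'position': array([ 171.29933034, -626.62404361,  230.71305093]), 'eef_rot': array([-3.11256609e+00, -4.17674735e-01,  1.28896903e-04]), 'wrist_force': array([ 0.34191158, -0.10770472,  0.22686649]), 'torque': array([ 0.00164474,  0.00358482, -0.06913792]), 'grip_width': 85.50143205200304}
```

View pics/scene0.png

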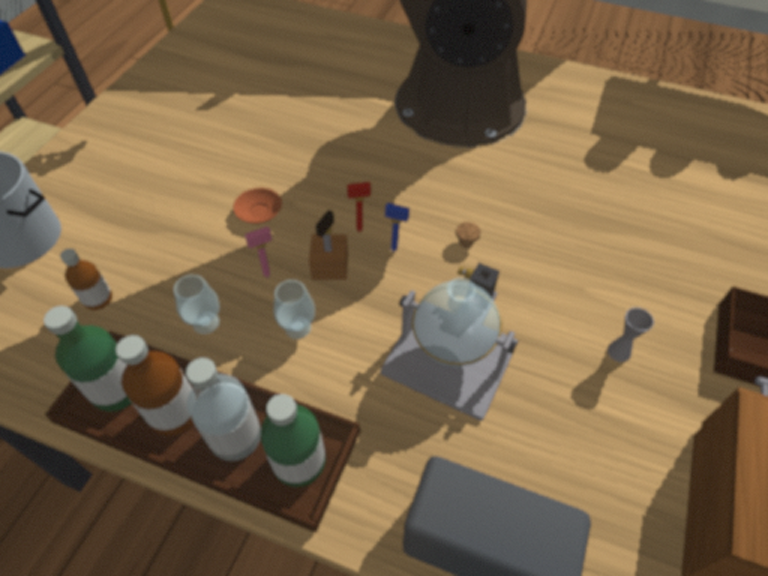

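View pics/top0.png

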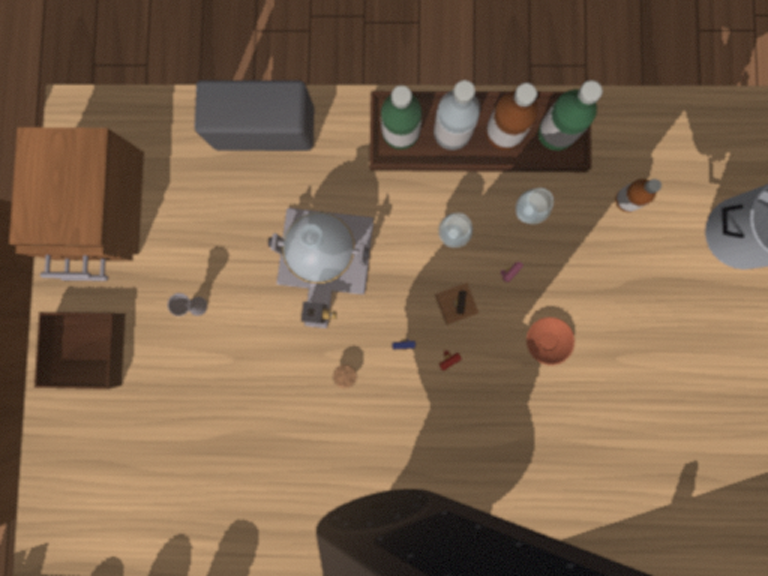

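Top view (1.5× picture): the black bar in the wooden block at (460,302) is the spindle. The look-alikes are blue (404,345), red (450,360) and pink (512,271), all without a rest. The sleeve is at (316,313) and its brass pull at (330,315). I'll confirm this with crops and take measurements.

```bash
cat > m.py <<'E'
from h import *
ims=[]
for n,(u,v) in (("top",(307,203)),("top",(212,205)),("scene",(218,155)),("scene",(322,185))):
    f=np.load(n+"0.npz");c=f["p"][v-28:v+28,u-36:u+36,::-1];ims.append(cv2.resize(c,(396,299),interpolation=cv2.INTER_CUBIC))
cv2.imwrite("pics/crop0.png",np.vstack([np.hstack(ims[:2]),np.hstack(ims[2:])]))
f=np.load("top0.npz");p=f["p"];d=f["d"];m=optics.camera_model("top");P=pts(d,m)
g=p.max(2).astype(int)
def comp(mask,box,lab):
    u0,v0,u1,v1=box
    M=np.zeros(mask.shape,bool);M[v0:v1,u0:u1]=mask[v0:v1,u0:u1]
    v,u=np.nonzero(M);q=P[M]
    print(lab,len(u),"px",u.mean().round(1),v.mean().round(1),"xyz med",np.median(q,0).round(1),"min",q.min(0).round(0),"max",q.max(0).round(0))
    return M
z=P[...,2]
M=comp(z>100,(285,180,330,225),"bar z>100")
comp((z>42)&(z<60),(285,180,330,225),"rest top")
M2=comp((z>68)&(z<85),(190,190,235,225),"sleeve top")
for nm,b in(("blue",(255,220,282,238)),("red",(288,228,312,252)),("pink",(330,170,352,192)),("cork",(218,240,242,262)),("dish",(345,205,390,245))): comp(z>12,b,nm)
def rect(M,zp,lab):
    v,u=np.nonzero(M);Q=np.array([onplane(m,a,b,zp)[:2] for a,b in zip(u,v)],np.float32)
    print(lab,cv2.minAreaRect(Q))
rect(M,123,"bar")
rect(M2,77,"sl")
E
python3 m.py
```

```text
bar z>100 87 px 307.6 201.4 xyz med [513.1 -74.8 121.1] min [483. -84. 102.] max [ 534.   30. 1072.]
rest top 398 px 304.5 202.3 xyz med [512.7 -71.1  49.2] min [ 477. -115.   44.] max [551. -38.  55.]
sleeve top 192 px 209.5 208.2 xyz med [492.3 179.7  76.1] min [476. 143.  68.] max [513. 204.  79.]
blue 92 px 269.4 229.5 xyz med [440.4  18.9 111.1] min [431.   0.  17.] max [ 483.   39. 1072.]
red 115 px 299.9 239.7 xyz med [416.4 -57.8 110.2] min [401. -76.  18.] max [ 483.   30. 1072.]
pink 108 px 340.9 181.0 xyz med [ 570.7 -162.6  109.6] min [ 553. -180.   12.] max [ 585. -150.  116.]
cork 198 px 230.0 250.5 xyz med [378.7 127.4  34.3] min [358.  30.  29.] max [ 483.  147. 1072.]
dish 452 px 368.0 227.0 xyz med [ 451.4 -257.2   17.5] min [ 405. -296.   12.] max [ 491.   30. 1072.]
bar ((491.9893493652344, -76.32707977294922), (86.96976470947266, 63.28860092163086), 33.42478561401367)
sl ((492.97625732421875, 172.45924377441406), (61.81059265136719, 35.715667724609375), 83.82737731933594)
```

View pics/crop0.png

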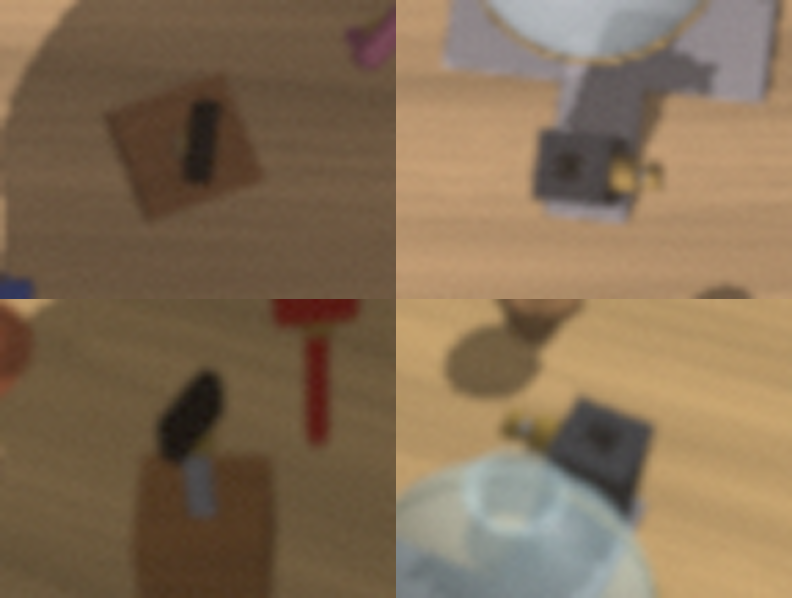

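The crops confirm it. The black bar on its steel rod, standing in the wooden block, is the spindle. The sleeve's bore is visible as a dark spot. Next I'll refine the measurements with colour masks in both views.

```bash
cat > m2.py <<'E'
from h import *
def tri(uvT,uvS):
    Ps=[]
    for n in("top","scene"):
        m=optics.camera_model(n);R=cv2.Rodrigues(np.array(m["rvec"],float))[0];Ps.append(np.array(m["K"])@np.c_[R,np.array(m["tvec"]).ravel()])
    X=cv2.triangulatePoints(Ps[0],Ps[1],np.array(uvT,float).reshape(2,1),np.array(uvS,float).reshape(2,1)).ravel();return X[:3]/X[3]
def big(mask,box):
    u0,v0,u1,v1=box;M=np.zeros(mask.shape,np.uint8);M[v0:v1,u0:u1]=mask[v0:v1,u0:u1]
    n,l,s,c=cv2.connectedComponentsWithStats(M,connectivity=4);i=1+np.argmax(s[1:,4]);return l==i
D={}
for n in("top","scene"):
    f=np.load(n+"0.npz");D[n]=(f["p"].astype(int),f["d"],optics.camera_model(n))
# bar dark mask
for n,b in(("top",(295,185,322,220)),("scene",(205,135,230,162))):
    p,d,m=D[n];M=big(p.max(2)<60,b);P=pts(d,m);v,u=np.nonzero(M)
    ok=M&(d>0);q=P[ok];top=q[(q[:,2]>115)&(q[:,2]<130)]
    print(n,"bar px",len(u),u.mean(),v.mean(),"z",np.percentile(q[:,2],[5,50,95]).round(1),"topctr",top[:,:2].mean(0).round(1),len(top))
    Q=np.array([onplane(m,a,c,123 if n=="top" else 110)[:2] for a,c in zip(u,v)],np.float32)
    r_=cv2.minAreaRect(Q);print("  plane rect",r_,"mean",Q.mean(0))
    w,V=np.linalg.eigh(np.cov(top[:,:2].T));print("  pca yaw",np.degrees(np.arctan2(V[1,1],V[0,1])),np.sqrt(12*w))
# sleeve top
for n,b in(("top",(195,190,235,222)),("scene",(310,172,336,200))):
    p,d,m=D[n];P=pts(d,m);z=P[...,2]
    sat=p.max(2)-p.min(2)
    M=big((d>0)&(z>70)&(z<84)&(sat<30)&(p.max(2)<130),b);v,u=np.nonzero(M)
    Q=np.array([onplane(m,a,c,77)[:2] for a,c in zip(u,v)],np.float32)
    print(n,"sleeve px",len(u),cv2.minAreaRect(Q),"mean",Q.mean(0), "depth mean",P[M].mean(0).round(1))
    u0,v0=int(u.mean()),int(v.mean());print(p[v0-6:v0+7,u0-7:u0+8].max(2))
    print("origin",u0-7,v0-6)
# foot edges: pixels z 8..16 grey
p,d,m=D["top"]
sat=p.max(2)-p.min(2);P=pts(d,m)
M=(d>0)&(P[...,2]>5)&(P[...,2]<20)&(sat<32);M[:, :180]=0;M[:,255:]=0;M[:130]=0;M[225:]=0
v,u=np.nonzero(M);Q=np.array([onplane(m,a,c,12)[:2] for a,c in zip(u,v)],np.float32);Q=Q[Q[:,0]>535]
print("foot",cv2.minAreaRect(Q),len(Q))
E
python3 m2.py
```

```text
top bar px 76 307.0921052631579 201.02631578947367 z [ 84.3 120.9 124. ] topctr [515.1 -75.4] 63
  plane rect ((515.3567504882812, -73.8580322265625), (12.793180465698242, 36.75853729248047), 83.86491394042969) mean [515.1273  -74.06847]
  pca yaw 172.12708583249153 [10.47264778 38.67955631]
scene bar px 119 216.0924369747899 149.07563025210084 z [102.7 118.3 123.5] topctr [519.9 -75.3] 73
  plane rect ((516.1085205078125, -77.62997436523438), (20.34047508239746, 52.19556427001953), 87.47042846679688) mean [517.03265  -77.360275]
  pca yaw 173.8995325386104 [10.72501841 39.62564089]
top sleeve px 158 ((494.29925537109375, 184.69375610351562), (36.77549743652344, 35.69247817993164), 83.74250793457031) mean [494.3521  185.00366] depth mean [494.4 185.1  76.4]
[[183 165 132 115 106 103 106 103  92  90  91  94  95  94  95]
 [182 154 109  83  81  82  83  80  81  80  80  82  84  83  84]
 [180 153 101  79  76  77  80  75  79  76  80  78  79  77  74]
 [183 150  99  77  75  76  75  75  76  77  79  79  79  74  72]
 [181 147  97  78  77  76  70  69  69  78  79  78  78  76  73]
 [176 138  92  78
[... 925 characters left out ...]
1  72]
 [ 89  75  70  71  68  62  54  53  49  51  58  60  67  72  70]
 [ 76  73  71  68  64  65  60  54  51  50  55  63  69  71  71]
 [ 69  71  73  71  71  70  66  59  54  53  59  65  70  70  71]
 [ 70  71  73  70  72  70  67  65  58  60  64  71  71  71  70]
 [ 65  63  64  67  70  71  73  69  66  66  69  70  72  72  69]
 [ 69  63  59  65  64  69  71  71  71  69  72  72  72  70  68]
 [101  77  60  55  61  62  66  67  71  70  74  74  71  67  68]
 [136 110  83  66  58  54  57  59  65  66  68  71  70  64  68]
 [156 140 120  97  80  63  56  57  56  60  63  68  63  59  76]]
origin 315 178
foot ((610.7078247070312, 172.71011352539062), (169.3353729248047, 154.1199951171875), 84.12916564941406) 1132
```

Both views agree: cradle yaw is about −6° and bar yaw about −6.5°. From bar to sleeve is about (−20.5, +259.5) mm. Absolute x differs by 5 mm between the cameras, so I'll move in relative terms. Moving above the bar now.

Call:
{"method": "play_rows", "body": {
  "series": [
    {"linear": [15, 24, 0], "yaw": -0.02},
    {"linear": [40, 64, 0], "yaw": -0.06},
    {"linear": [68, 109, 0], "yaw": -0.1},
    {"linear": [96, 154, 0], "yaw": -0.15},
    {"linear": [124, 198, 0], "yaw": -0.19},
    {"linear": [152, 243, 0], "yaw": -0.23},
    {"linear": [180, 288, 0], "yaw": -0.27},
    {"linear": [208, 332, 0], "yaw": -0.3},
    {"linear": [236, 377, 0], "yaw": -0.33},
    {"linear": [264, 422, -10], "yaw": -0.36},
    {"linear": [292, 466, -20], "yaw": -0.377},
    {"linear": [318, 508, -30], "yaw": -0.377}
  ],
  "fingers": 0,
  "squeeze": 60
}}

```text
time_s: 1.3
position: [476.4, -139.1, 206.2]
eef_rot: [3.137, -0.174, 0.001]
wrist_force: [0.3, -0.7, -1.1]
grip_width: 85.3
```

Call:
{"method": "play_rows", "body": {
  "series": [
    {"linear": [18, 28, -10], "yaw": 0},
    {"linear": [25, 40, -15], "yaw": 0},
    {"linear": [28, 44, -20], "yaw": 0},
    {"linear": [28, 44, -20], "yaw": 0},
    {"linear": [28, 44, -20], "yaw": 0},
    {"linear": [28, 44, -20], "yaw": 0}
  ]
}}

```text
time_s: 1.9
position: [503.3, -98.2, 186.7]
eef_rot: [3.137, -0.175, 0.0]
wrist_force: [-0.9, -0.3, 0.8]
grip_width: 84.9
```

Run:
```python
from h import *
for n in("scene",):
    p,d,m=cap(n); np.savez(f"{n}1.npz",p=p,d=d)
    cv2.imwrite(f"pics/{n}1.png",cv2.resize(p[60:240,120:360,::-1],None,fx=3,fy=3,interpolation=cv2.INTER_CUBIC))
s=r.get_obs();print(s["time_s"],s["position"],s["eef_rot"],s["qpos"],s["wrist_force"])
v=s["eef_rot"];R=cv2.Rodrigues(v)[0];print("jaw dir deg",np.degrees(np.arctan2(R[1,1],R[0,1])))
```

```text
1.95 [503.36688892 -98.09756183 186.72787145] [ 3.13652125e+00 -1.75467536e-01  7.87746124e-04] [-2.51539809e-01  3.45107804e-01  1.95562892e+00 -8.90550072e-05
  8.40331508e-01  1.43108613e+00] [0.04466766 0.00684691 0.12962847]
jaw dir deg -96.4039636376579
```

View pics/scene1.png

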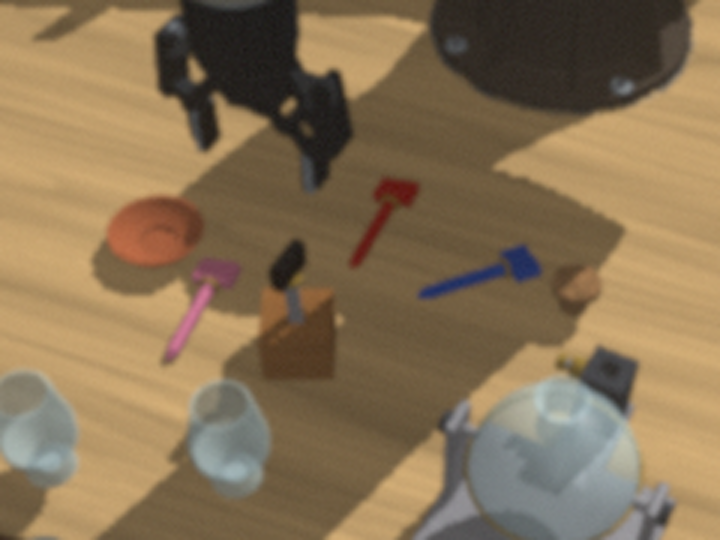

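The scene view shows the open hand short of the bar. The black bar is at crop (288,263). The red and blue look-alikes have toppled on their own, clear of everything. I'll finish the approach, then descend and grip.

Call:
{"method": "play_rows", "body": {
  "series": [
    {"linear": [6, 10, 0], "yaw": 0},
    {"linear": [12, 21, 0], "yaw": 0},
    {"linear": [13.6, 23, 0], "yaw": 0},
    {"linear": [13.6, 23, -10], "yaw": 0},
    {"linear": [13.6, 23, -30], "yaw": 0},
    {"linear": [13.6, 23, -50], "yaw": 0},
    {"linear": [13.6, 23, -70], "yaw": 0},
    {"linear": [13.6, 23, -80], "yaw": 0},
    {"linear": [13.6, 23, -87], "yaw": 0},
    {"linear": [13.6, 23, -87], "yaw": 0}
  ]
}}

```text
time_s: 2.95
position: [516.8, -74.0, 98.6]
eef_rot: [-3.137, 0.173, 0.002]
wrist_force: [0.3, 0.8, -0.8]
grip_width: 85.6
```

Run:
```python
from h import *
for n in("scene",):
    p,d,m=cap(n); np.savez(f"{n}2.npz",p=p,d=d)
    cv2.imwrite(f"pics/{n}2.png",cv2.resize(p[80:220,140:320,::-1],None,fx=4,fy=4,interpolation=cv2.INTER_CUBIC))
s=r.get_obs();print(s["time_s"],s["position"],s["wrist_force"])
```

```text
3.0 [517.23004736 -74.04861785  99.27952839] [ 0.18126341 -1.1087756  -0.47336014]
```

View pics/scene2.png

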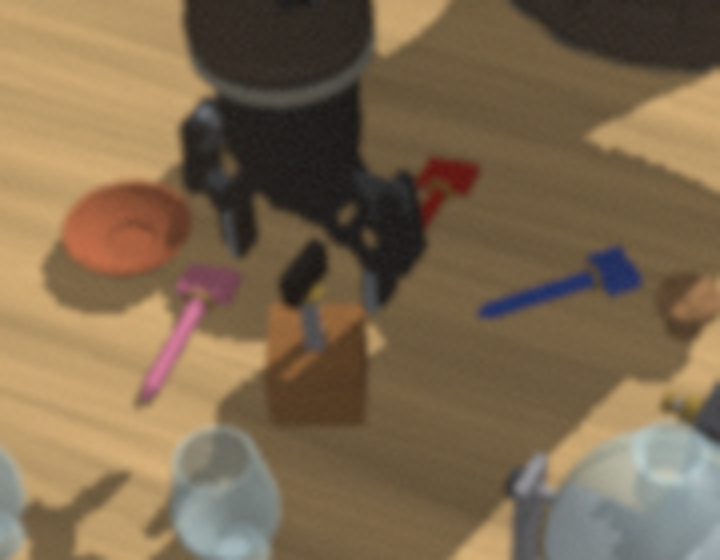

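The bar, at crop (303,272), sits midway between the fingertips at (240,255) and (375,310). Closing.

Call:
{"method": "play_rows", "body": {
  "series": [
    {"linear": [0, 0, 0], "yaw": 0},
    {"linear": [0, 0, 0], "yaw": 0},
    {"linear": [0, 0, 0], "yaw": 0},
    {"linear": [0, 0, 0], "yaw": 0},
    {"linear": [0, 0, 0], "yaw": 0},
    {"linear": [0, 0, 0], "yaw": 0},
    {"linear": [0, 0, 0], "yaw": 0},
    {"linear": [0, 0, 0], "yaw": 0},
    {"linear": [0, 0, 0], "yaw": 0},
    {"linear": [0, 0, 0], "yaw": 0}
  ],
  "fingers": 255,
  "squeeze": 60
}}

```text
time_s: 4.0
position: [517.5, -74.6, 99.5]
eef_rot: [3.136, -0.173, 0.001]
wrist_force: [-0.2, -5.7, 2.4]
grip_width: 10.7
```

Run:
```python
from h import *
s=r.get_obs();print(s["time_s"],s["position"],s["wrist_force"],s["torque"],s["grip_width"])
```

```text
4.0 [517.50993633 -74.57652053  99.52030973] [-0.18746827 -5.72378635  2.37599971] [-1.27164192  0.15257218 -0.02871773] 10.735121445297471
```

Call:
{"method": "play_rows", "body": {
  "series": [
    {"linear": [0, 0, 3], "yaw": 0},
    {"linear": [0, 0, 10], "yaw": 0},
    {"linear": [0, 0, 22], "yaw": 0},
    {"linear": [0, 0, 36], "yaw": 0},
    {"linear": [0, 0, 52], "yaw": 0},
    {"linear": [0, 0, 68], "yaw": 0},
    {"linear": [0, 0, 82], "yaw": 0},
    {"linear": [0, 0, 90], "yaw": 0},
    {"linear": [0, 0, 92], "yaw": 0},
    {"linear": [0, 0, 92], "yaw": 0}
  ]
}}

```text
time_s: 5.0
position: [517.1, -74.0, 191.3]
eef_rot: [-3.137, 0.173, -0.0]
wrist_force: [0.1, -0.7, -2.5]
grip_width: 10.8
```

Run:
```python
from h import *
for n in("scene","top"):
    p,d,m=cap(n); np.savez(f"{n}3.npz",p=p,d=d)
    u,v=(215,150) if n=="scene" else (300,200)
    cv2.imwrite(f"pics/{n}3.png",cv2.resize(p[v-70:v+70,u-90:u+90,::-1],None,fx=4,fy=4,interpolation=cv2.INTER_CUBIC))
s=r.get_obs();print(s["time_s"],s["position"],s["wrist_force"],s["torque"],s["grip_width"])
```

```text
5.1 [516.8382977  -73.93308811 190.74680318] [ 0.23996001 -0.09231364 -2.84829264] [-0.00526056  0.01434799  0.00539912] 10.988841787839691
```

View pics/scene3.png

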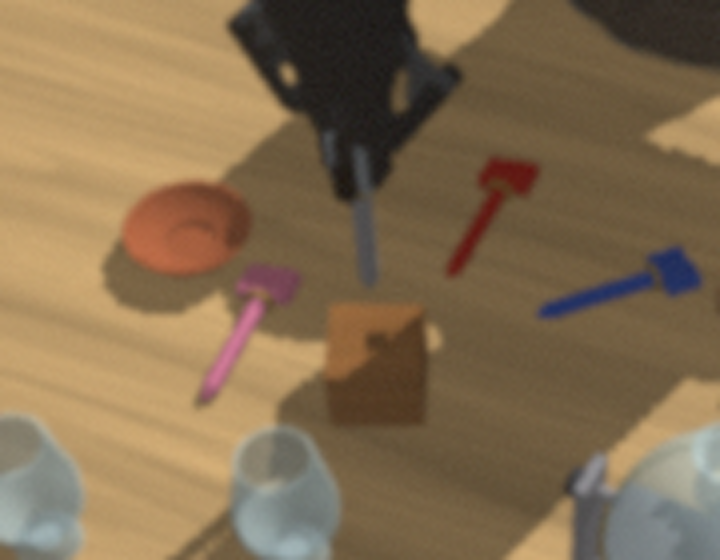

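The knob is lifted and hangs upright. Wrist force is −2.8 N, which fits its weight. The empty hole shows at scene crop (377,342). Moving over the sleeve with the nose at about z = 101.

Call:
{"method": "play_rows", "body": {
  "series": [
    {"linear": [-1, 8, 0], "yaw": 0},
    {"linear": [-2, 24, 0], "yaw": 0},
    {"linear": [-4, 50, 0], "yaw": 0},
    {"linear": [-6, 82, 0], "yaw": 0},
    {"linear": [-9, 114, 0], "yaw": 0},
    {"linear": [-11, 146, 0], "yaw": 0},
    {"linear": [-14, 178, 0], "yaw": 0},
    {"linear": [-17, 210, 0], "yaw": 0},
    {"linear": [-19, 236, 0], "yaw": 0},
    {"linear": [-20, 252, 0], "yaw": 0},
    {"linear": [-20.5, 259, 0], "yaw": 0},
    {"linear": [-20.5, 259, 0], "yaw": 0}
  ]
}}

```text
time_s: 6.3
position: [496.5, 185.3, 191.1]
eef_rot: [3.137, -0.171, -0.001]
wrist_force: [0.0, 0.6, -2.6]
grip_width: 11.0
```

Call:
{"method": "play_rows", "body": {
  "series": [
    {"linear": [0, 0, -5], "yaw": 0},
    {"linear": [0, 0, -10], "yaw": 0},
    {"linear": [0, 0, -10], "yaw": 0},
    {"linear": [0, 0, -10], "yaw": 0}
  ]
}}

```text
time_s: 6.7
position: [496.7, 184.3, 181.1]
eef_rot: [3.137, -0.174, -0.001]
wrist_force: [0.4, -0.1, -2.6]
grip_width: 11.0
```

Run:
```python
from h import *
for n in("scene","top"):
    p,d,m=cap(n); np.savez(f"{n}4.npz",p=p,d=d)
    u,v=(315,175) if n=="scene" else (210,200)
    cv2.imwrite(f"pics/{n}4.png",cv2.resize(p[v-35:v+35,u-45:u+45,::-1],None,fx=8,fy=8,interpolation=cv2.INTER_CUBIC))
s=r.get_obs();print(s["time_s"],s["position"],s["wrist_force"],s["grip_width"])
```

```text
6.8 [496.8709188  184.63839376 181.36545162] [ 0.21368934 -0.49633986 -2.87512573] 10.919418220256103
```

View pics/scene4.png

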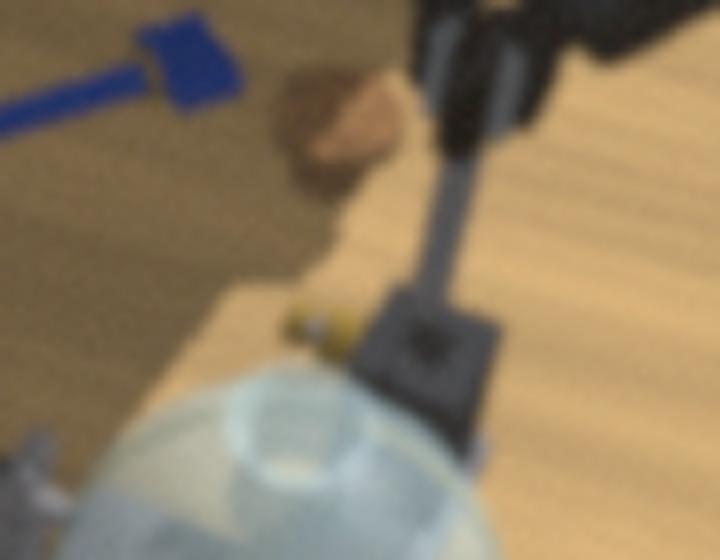

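View pics/top4.png

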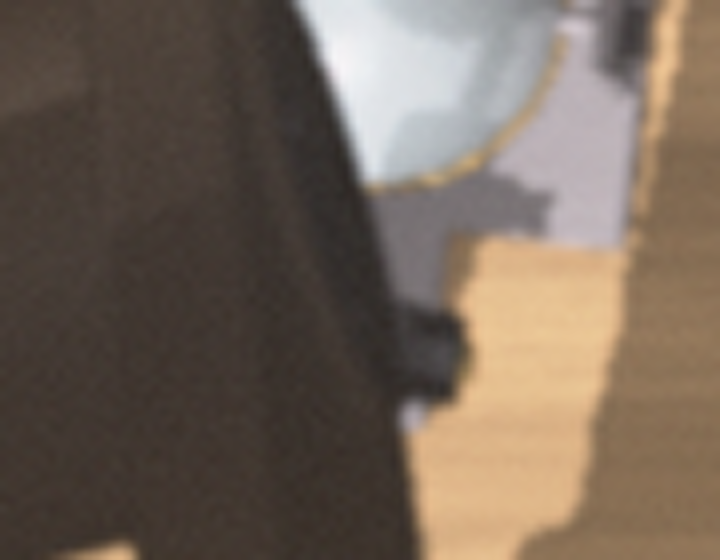

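Scene view: the nose is at crop ≈(431,305), with the bore mouth at ≈(430,342) below it. The arm hides it from the top camera. I'll quantify the offset by casting rays in the scene view.

```bash
cat > m3.py <<'E'
from h import *
import sys
n=sys.argv[1]; tipz=float(sys.argv[2])
f=np.load(n+".npz");p=f["p"].astype(int);d=f["d"];m=optics.camera_model("scene");P=pts(d,m)
u0,v0=315-45,175-35
# hole centroid weights from frame 0 / this frame
f0=np.load("scene0.npz");p0=f0["p"].max(2).astype(float)
def hole(I,box,thr):
    a,b,c,e=box;w=np.clip(thr-I[b:e,a:c],0,None);v,u=np.mgrid[b:e,a:c];return (u*w).sum()/w.sum(),(v*w).sum()/w.sum()
hc=hole(p0,(319,179,328,187),66);print("sleeve hole px",hc,"z77:",onplane(m,*hc,77).round(1))
f3=np.load("scene3.npz")["p"].max(2).astype(float)
# rest hole
box=(214,161,225,170);print(f3[box[1]:box[3],box[0]:box[2]].astype(int))
sat=p.max(2)-p.min(2)
print("rod rows (bluish grey)")
for v in range(155,184,1):
    row=p[v,318:336];print(v,' '.join(f"{x[0]:3d}/{x[2]:3d}" for x in row))
E
python3 m3.py scene4 91.9
python3 - <<'E'
import sys;sys.path.insert(0,'.')
from h import *
m=optics.camera_model("scene")
for t in((494.4,185),(500,184.6),(496.9,184.6)):
  print(t,proj(m,[[*t,z] for z in(77,91.9,101,130,165)]).round(1).tolist())
E
```

```text
sleeve hole px (np.float64(323.0722433460076), np.float64(182.425855513308)) z77: [494.8 185.1  77. ]
[[147 147 143 143 139 140 138 138 138 137 132]
 [145 141 137 130 128 126 125 125 130 127 120]
 [146 144 125 112 106 103 102 108 118 113 100]
 [146 139 116  94  85  84  85  97 108 101  89]
 [148 140 114  88  83  82  83  88  93  90  89]
 [148 139 117  96  89  84  84  81  87  86  86]
 [145 141 126 107 100  92  88  85  85  86  90]
 [147 143 133 117 109  96  88  87  86  87  88]
 [149 144 130 111  98  94  92  89  88  89  88]]
rod rows (bluish grey)
155 158/ 79 160/ 83 173/ 94 184/104 182/105 154/ 92 104/ 64  58/ 38  35/ 24  36/ 24  39/ 29  40/ 30  55/ 51  73/ 72  84/ 85  84/ 79  84/ 64  84/ 52
156 160/ 82 156/ 83 169/ 93 187/105 186/104 159/ 91 106/ 59  60/ 36  37/ 27  33/ 24  36/ 25  44/ 34  63/ 54  85/ 78  99/ 87 114/ 87 129/ 83 135/ 79
157 148/ 79 151/ 80 169/ 92 186/103 184/105 157/ 90 105/ 59  58/ 34  36/ 25  37/ 26  38/ 23  51/ 36  84/ 60 108/ 78 129/ 91 151/ 98 169/ 99 176/102
158 137/ 75 150/ 82 173/ 98 187/106 186/105 158/ 87 115/ 67  69/ 43  41/ 30  39/ 27  44/ 32  70/ 50 111/ 72
[... 3324 characters left out ...]
  60/ 59  55/ 51  54/ 51  58/ 55  63/ 64  69/ 69  73/ 76  75/ 78  76/ 77  79/ 79  92/ 82 125/ 87 167/100 187/106 193/110
182  73/ 75  68/ 71  64/ 63  54/ 52  50/ 46  50/ 47  53/ 49  57/ 55  61/ 61  68/ 69  73/ 75  75/ 77  76/ 79  89/ 76 127/ 86 169/101 187/108 191/109
183  73/ 75  69/ 71  67/ 67  60/ 58  54/ 49  52/ 49  49/ 46  55/ 51  64/ 64  71/ 72  75/ 78  75/ 77  75/ 74  97/ 78 141/ 89 175/103 189/108 189/107
(494.4, 185) [[323.1, 182.3], [323.9, 178.4], [324.5, 176.0], [326.2, 168.0], [328.5, 157.8]]
(500, 184.6) [[322.3, 184.0], [323.1, 180.1], [323.6, 177.7], [325.4, 169.7], [327.6, 159.5]]
(496.9, 184.6) [[322.6, 183.0], [323.5, 179.1], [324.0, 176.7], [325.7, 168.7], [328.0, 158.5]]
```

```bash
cat > rod.py <<'E'
from h import *
def rodline(p,v0,v1,ug,half=6):
    D=(p[...,0].astype(float)-p[...,2]);out=[]
    for v in range(v0,v1):
        uc=ug(v);a=int(round(uc))-half;row=D[v,a:a+2*half+1]
        c=half-2+np.argmin(row[half-2:half+3]);mn=row[c-1:c+2].mean()
        L=row[:3].mean();Rr=row[-3:].mean()
        l=c
        while l>0 and row[l]<(L+mn)/2:l-=1
        r_=c
        while r_<2*half and row[r_]<(Rr+mn)/2:r_+=1
        lu=a+l+(row[l]-(L+mn)/2)/(row[l]-row[l+1]); ru=a+r_-(row[r_]-(Rr+mn)/2)/(row[r_]-row[r_-1])
        out.append((v,(lu+ru)/2,ru-lu))
    return np.array(out)
def ysolve(m,u,v,x,zguess):
    # find y,z on plane X=x from pixel
    K=np.array(m["K"]);R=cv2.Rodrigues(np.array(m["rvec"],float))[0];t=np.array(m["tvec"],float).ravel()
    ray=R.T@np.linalg.inv(K)@np.array([u,v,1.]);o=-R.T@t
    return o+ray*(x-o[0])/ray[0]
if __name__=="__main__":
    m=optics.camera_model("scene")
    for n,x,y,za,zb in(("scene0",515.2,-74,55,80),("scene3",515.2,-74,112,165),("scene4",494.8,184.7,100,155)):
        p=np.load(n+".npz")["p"];a,b=proj(m,[[x,y,za],[x,y,zb]])
        o=rodline(p,int(b[1]),int(a[1])+1,lambda v:a[0]+(v-a[1])*(b[0]-a[0])/(b[1]-a[1]))
        k=np.polyfit(o[:,0],o[:,1],1);print(n,"pred",a.round(1),b.round(1),"w",o[:,2].round(1))
        for q in(a,b):print("   y,z on X=%.1f:"%x,ysolve(m,np.polyval(k,q[1]),q[1],x,0)[1:].round(2))
E
python3 rod.py
```

```text
scene0 pred [219.5 163.7] [218.7 157.1] w [5.2 5.  4.9 5.  5.1 4.9 5.2]
   y,z on X=515.2: [-77.87  53.31]
   y,z on X=515.2: [-77.8  78.4]
scene3 pred [217.6 148.3] [215.8 132.6] w [5.  5.1 5.2 5.3 5.3 5.3 5.3 5.1 5.1 5.  5.1 5.2 5.  5.2 5.2 5.  4.8]
   y,z on X=515.2: [-75.96 111.21]
   y,z on X=515.2: [-75.37 164.49]
scene4 pred [324.2 176.3] [327.6 160.8] w [5.1 5.  5.1 5.1 4.9 4.9 5.1 4.9 4.9 4.8 4.8 4.9 4.8 4.8 4.9 4.7 6. ]
   y,z on X=494.8: [182.38  98.92]
   y,z on X=494.8: [183.44 154.46]
```

The scene view gives the rod about 2–3 mm short in y. The top view, after allowing for the bar's visible side, gives about 2 mm. x agrees within 1 mm. I'll shift +2.3 mm in y, lower to just above the mouth and re-check.

Call:
{"method": "play_rows", "body": {
  "series": [
    {"linear": [0, 1.2, 0], "yaw": 0},
    {"linear": [0, 2.3, -3], "yaw": 0},
    {"linear": [0, 2.3, -6], "yaw": 0},
    {"linear": [0, 2.3, -9], "yaw": 0},
    {"linear": [0, 2.3, -11], "yaw": 0},
    {"linear": [0, 2.3, -11], "yaw": 0},
    {"linear": [0, 2.3, -11], "yaw": 0}
  ]
}}

```text
time_s: 7.5
position: [496.7, 187.2, 170.3]
eef_rot: [3.137, -0.173, -0.0]
wrist_force: [0.6, -0.0, -1.9]
grip_width: 10.9
```

Run:
```python
from h import *
from rod import *
p,d,m=cap("scene");np.savez("scene5.npz",p=p,d=d)
u,v=(322,172);cv2.imwrite("pics/scene5.png",cv2.resize(p[v-30:v+30,u-40:u+40,::-1],None,fx=9,fy=9,interpolation=cv2.INTER_CUBIC))
s=r.get_obs();print(s["time_s"],s["position"],s["wrist_force"],s["torque"])
x,y=494.8,186
a,b=proj(m,[[x,y,92],[x,y,140]])
o=rodline(p,int(b[1]),int(a[1])+1,lambda v:a[0]+(v-a[1])*(b[0]-a[0])/(b[1]-a[1]))
k=np.polyfit(o[:,0],o[:,1],1)
for q in(a,b):print("y,z",ysolve(m,np.polyval(k,q[1]),q[1],x,0)[1:].round(2))
print("rod at hole row", np.polyval(k,182.4),"hole 323.0")
```

```text
7.55 [496.77945327 187.26149418 170.34814041] [ 0.49946182 -0.06387136 -2.0862613 ] [-0.00935969 -0.08157282 -0.02154715]
y,z [185.41  91.72]
y,z [186.19 140.08]
rod at hole row 323.1114293461677 hole 323.0
```

View pics/scene5.png

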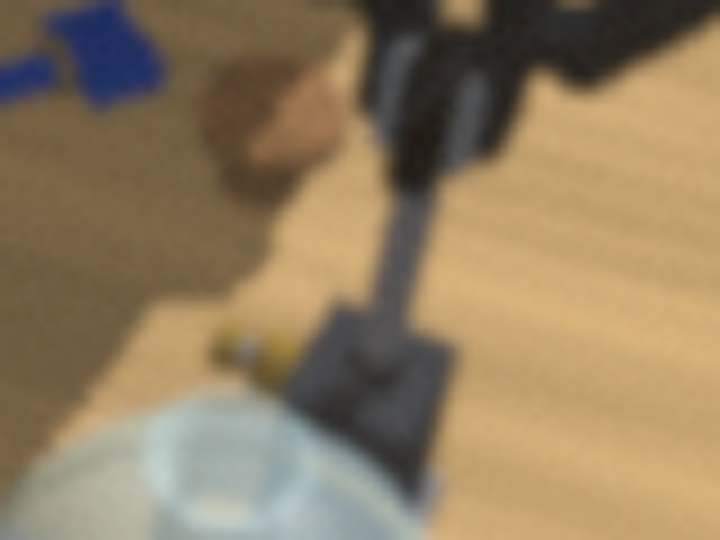

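The rod, at crop (395,265), now points into the dark bore at (378,365). Its line meets the bore row at 323.1 px, against 323.0 for the hole. I'll lower in small steps.

Call:
{"method": "play_rows", "body": {
  "series": [
    {"linear": [0, 0, -1], "yaw": 0},
    {"linear": [0, 0, -2.5], "yaw": 0},
    {"linear": [0, 0, -4], "yaw": 0},
    {"linear": [0, 0, -4], "yaw": 0}
  ]
}}

```text
time_s: 7.95
position: [496.6, 187.2, 166.1]
eef_rot: [3.137, -0.173, -0.001]
wrist_force: [0.3, 0.5, -2.8]
grip_width: 10.9
```

Run:
```python
from h import *
s=r.get_obs();print(s["time_s"],s["position"],s["wrist_force"],s["torque"],s["grip_width"])
```

```text
7.95 [496.59449191 187.2085261  166.08013853] [ 0.26154659  0.47540594 -2.75215922] [-0.00525381  0.03199571 -0.01025862] 10.876018957603943
```

Tip at about z = 76.6, no contact. Continuing.

Call:
{"method": "play_rows", "body": {
  "series": [
    {"linear": [0, 0, -1], "yaw": 0},
    {"linear": [0, 0, -2.5], "yaw": 0},
    {"linear": [0, 0, -4], "yaw": 0},
    {"linear": [0, 0, -4], "yaw": 0}
  ]
}}

```text
time_s: 8.35
position: [496.6, 187.2, 162.1]
eef_rot: [3.137, -0.173, -0.0]
wrist_force: [0.7, -0.3, -2.5]
grip_width: 10.8
```

Call:
{"method": "play_rows", "body": {
  "series": [
    {"linear": [0, 0, -1], "yaw": 0},
    {"linear": [0, 0, -2.5], "yaw": 0},
    {"linear": [0, 0, -3], "yaw": 0},
    {"linear": [0, 0, -3], "yaw": 0}
  ]
}}

```text
time_s: 8.75
position: [496.7, 187.2, 159.2]
eef_rot: [3.137, -0.173, -0.0]
wrist_force: [-0.4, -0.8, -2.4]
grip_width: 10.9
```

Call:
{"method": "play_rows", "body": {
  "series": [
    {"linear": [0, 0, -1], "yaw": 0},
    {"linear": [0, 0, -2.5], "yaw": 0},
    {"linear": [0, 0, -3], "yaw": 0},
    {"linear": [0, 0, -3], "yaw": 0}
  ]
}}

```text
time_s: 9.15
position: [496.7, 187.2, 156.2]
eef_rot: [3.137, -0.173, -0.0]
wrist_force: [0.8, 0.0, -2.6]
grip_width: 10.7
```

Call:
{"method": "play_rows", "body": {
  "series": [
    {"linear": [0, 0, -1], "yaw": 0},
    {"linear": [0, 0, -2.5], "yaw": 0},
    {"linear": [0, 0, -3], "yaw": 0},
    {"linear": [0, 0, -3], "yaw": 0}
  ]
}}

```text
time_s: 9.55
position: [496.7, 187.2, 153.2]
eef_rot: [3.137, -0.173, -0.0]
wrist_force: [-0.8, 0.4, -2.3]
grip_width: 11.0
```

Call:
{"method": "play_rows", "body": {
  "series": [
    {"linear": [0, 0, -1], "yaw": 0},
    {"linear": [0, 0, -2], "yaw": 0},
    {"linear": [0, 0, -3], "yaw": 0},
    {"linear": [0, 0, -3], "yaw": 0}
  ]
}}

```text
time_s: 9.95
position: [496.8, 187.3, 150.2]
eef_rot: [-3.137, 0.173, 0.0]
wrist_force: [0.3, 1.2, -2.4]
grip_width: 10.9
```

Call:
{"method": "play_rows", "body": {
  "series": [
    {"linear": [0, 0, -1], "yaw": 0},
    {"linear": [0, 0, -2], "yaw": 0},
    {"linear": [0, 0, -3], "yaw": 0},
    {"linear": [0, 0, -3], "yaw": 0}
  ]
}}

```text
time_s: 10.35
position: [496.8, 187.3, 147.2]
eef_rot: [-3.137, 0.173, -0.0]
wrist_force: [1.4, 2.1, -2.7]
grip_width: 10.5
```

Call:
{"method": "play_rows", "body": {
  "series": [
    {"linear": [0, 0, -1], "yaw": 0},
    {"linear": [0, 0, -2], "yaw": 0},
    {"linear": [0, 0, -3], "yaw": 0},
    {"linear": [0, 0, -3], "yaw": 0}
  ]
}}

```text
time_s: 10.75
position: [496.6, 187.3, 144.1]
eef_rot: [3.137, -0.173, -0.0]
wrist_force: [1.1, 1.9, -3.4]
grip_width: 10.8
```

Call:
{"method": "play_rows", "body": {
  "series": [
    {"linear": [0, 0, -1], "yaw": 0},
    {"linear": [0, 0, -2], "yaw": 0},
    {"linear": [0, 0, -3], "yaw": 0},
    {"linear": [0, 0, -3], "yaw": 0}
  ]
}}

```text
time_s: 11.15
position: [496.6, 187.2, 141.1]
eef_rot: [3.137, -0.173, -0.0]
wrist_force: [1.2, 1.8, -3.4]
grip_width: 11.0
```

Call:
{"method": "play_rows", "body": {
  "series": [
    {"linear": [0, 0, -1], "yaw": 0},
    {"linear": [0, 0, -2], "yaw": 0},
    {"linear": [0, 0, -3], "yaw": 0},
    {"linear": [0, 0, -3], "yaw": 0}
  ]
}}

```text
time_s: 11.55
position: [496.6, 187.2, 138.1]
eef_rot: [3.137, -0.173, -0.0]
wrist_force: [0.4, 1.4, -4.1]
grip_width: 10.5
```

No drag beyond the weight yet. Tip at ≈48.6. From here I'll use small steps, because the stop may begin at z = 44.

Call:
{"method": "play_rows", "body": {
  "series": [
    {"linear": [0, 0, -1], "yaw": 0},
    {"linear": [0, 0, -2], "yaw": 0},
    {"linear": [0, 0, -3], "yaw": 0},
    {"linear": [0, 0, -3], "yaw": 0}
  ]
}}

```text
time_s: 11.95
position: [496.7, 187.2, 135.1]
eef_rot: [3.137, -0.173, -0.0]
wrist_force: [1.4, 1.6, -5.2]
grip_width: 10.8
```

Call:
{"method": "play_rows", "body": {
  "series": [
    {"linear": [0, 0, -0.7], "yaw": 0},
    {"linear": [0, 0, -1.4], "yaw": 0}
  ]
}}

```text
time_s: 12.15
position: [496.8, 187.3, 133.9]
eef_rot: [3.137, -0.173, 0.0]
wrist_force: [-0.8, 1.9, -1.9]
grip_width: 10.8
```

Call:
{"method": "play_rows", "body": {
  "series": [
    {"linear": [0, 0, -0.7], "yaw": 0},
    {"linear": [0, 0, -1.4], "yaw": 0}
  ]
}}

```text
time_s: 12.35
position: [496.7, 187.3, 132.5]
eef_rot: [-3.137, 0.173, -0.0]
wrist_force: [0.2, 1.4, -0.9]
grip_width: 10.7
```

Call:
{"method": "play_rows", "body": {
  "series": [
    {"linear": [0, 0, -0.5], "yaw": 0},
    {"linear": [0, 0, -1], "yaw": 0}
  ]
}}

```text
time_s: 12.55
position: [496.7, 187.2, 131.5]
eef_rot: [3.137, -0.173, -0.0]
wrist_force: [-0.1, 2.0, -0.2]
grip_width: 11.0
```

Call:
{"method": "play_rows", "body": {
  "series": [
    {"linear": [0, 0, -0.5], "yaw": 0},
    {"linear": [0, 0, -1], "yaw": 0}
  ]
}}

```text
time_s: 12.75
position: [496.7, 187.3, 130.5]
eef_rot: [3.137, -0.173, -0.0]
wrist_force: [-0.0, 1.4, -0.4]
grip_width: 10.8
```

Call:
{"method": "play_rows", "body": {
  "series": [
    {"linear": [0, 0, -0.5], "yaw": 0},
    {"linear": [0, 0, -1], "yaw": 0}
  ]
}}

```text
time_s: 12.95
position: [496.8, 187.3, 129.6]
eef_rot: [-3.137, 0.173, -0.0]
wrist_force: [-0.3, 0.9, 4.0]
grip_width: 10.6
```

Call:
{"method": "play_rows", "body": {
  "series": [
    {"linear": [0, 0, -0.5], "yaw": 0},
    {"linear": [0, 0, -1], "yaw": 0}
  ]
}}

```text
time_s: 13.15
position: [496.9, 187.3, 128.7]
eef_rot: [-3.137, 0.173, -0.001]
wrist_force: [-1.1, -0.0, 7.2]
grip_width: 10.4
```

The stop was met at about TCP 130.2, with the tip at ≈40.5 (36 mm below the mouth). Pressing slightly more and holding.

Call:
{"method": "play_rows", "body": {
  "series": [
    {"linear": [0, 0, -0.4], "yaw": 0},
    {"linear": [0, 0, -0.8], "yaw": 0},
    {"linear": [0, 0, -0.8], "yaw": 0}
  ]
}}

```text
time_s: 13.45
position: [497.0, 187.3, 128.0]
eef_rot: [-3.137, 0.173, -0.001]
wrist_force: [-0.7, 0.3, 7.2]
grip_width: 10.6
```

Run:
```python
from h import *
s=r.get_obs();print(s["time_s"],s["position"],s["wrist_force"],s["torque"],s["grip_width"])
```

```text
13.45 [496.96603342 187.29749053 128.03683232] [-0.66460733  0.29111565  7.21209138] [ 0.10684375  0.25198747 -0.01094939] 10.583542442651167
```

Call:
{"method": "play_rows", "body": {
  "series": [
    {"linear": [0, 0, -0.4], "yaw": 0},
    {"linear": [0, 0, -0.7], "yaw": 0},
    {"linear": [0, 0, -0.7], "yaw": 0}
  ]
}}

```text
time_s: 13.75
position: [497.0, 187.3, 127.5]
eef_rot: [-3.137, 0.173, -0.001]
wrist_force: [-1.4, 0.5, 10.7]
grip_width: 10.8
```

Call:
{"method": "play_rows", "body": {
  "series": [
    {"linear": [0, 0, -0.4], "yaw": 0},
    {"linear": [0, 0, -0.4], "yaw": 0},
    {"linear": [0, 0, -0.4], "yaw": 0}
  ]
}}

```text
time_s: 14.05
position: [497.1, 187.3, 127.2]
eef_rot: [-3.137, 0.173, -0.001]
wrist_force: [-0.9, 0.4, 12.9]
grip_width: 10.8
```

Run:
```python
from h import *
s=r.get_obs();print(s["time_s"],s["position"],s["wrist_force"],s["torque"],s["grip_width"])
p,d,m=cap("scene");np.savez("scene6.npz",p=p,d=d)
u,v=(322,165);cv2.imwrite("pics/scene6.png",cv2.resize(p[v-30:v+30,u-40:u+40,::-1],None,fx=9,fy=9,interpolation=cv2.INTER_CUBIC))
```

```text
14.05 [497.09415404 187.29681164 127.16428485] [-0.94450312  0.43001633 12.9349281 ] [0.02223109 0.40776221 0.01835611] 10.77283763548412
```

View pics/scene6.png

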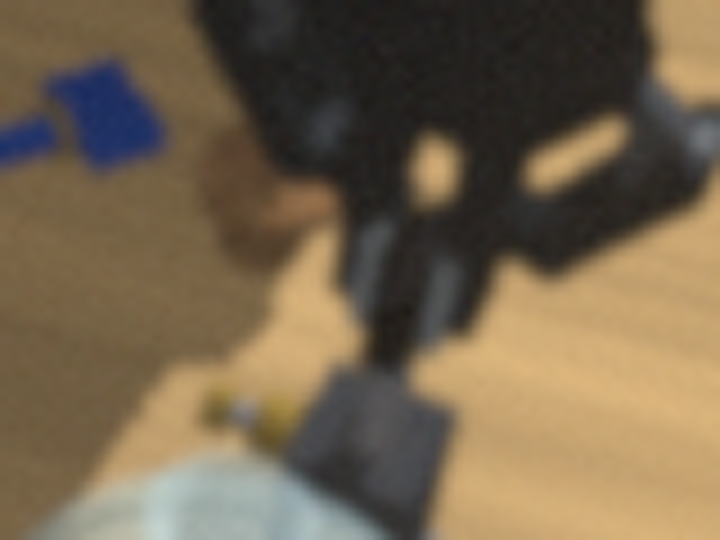

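The reading is 12.9 N with the nose ≈39 mm below the mouth, so it is home. The picture shows the knob upright in the sleeve. Releasing.

Call:
{"method": "play_rows", "body": {
  "series": [
    {"linear": [0, 0, 0], "yaw": 0},
    {"linear": [0, 0, 0], "yaw": 0},
    {"linear": [0, 0, 0], "yaw": 0},
    {"linear": [0, 0, 0], "yaw": 0},
    {"linear": [0, 0, 0], "yaw": 0},
    {"linear": [0, 0, 0], "yaw": 0},
    {"linear": [0, 0, 0], "yaw": 0},
    {"linear": [0, 0, 0], "yaw": 0}
  ],
  "fingers": 60
}}

```text
time_s: 14.9
position: [496.8, 187.3, 126.6]
eef_rot: [-3.137, 0.173, -0.0]
wrist_force: [0.4, 0.5, -0.3]
grip_width: 65.4
```

Call:
{"method": "play_rows", "body": {
  "series": [
    {"linear": [0, 0, 4], "yaw": 0},
    {"linear": [0, 0, 14], "yaw": 0},
    {"linear": [0, 0, 30], "yaw": 0},
    {"linear": [0, 0, 48], "yaw": 0},
    {"linear": [0, 0, 68], "yaw": 0},
    {"linear": [0, 0, 90], "yaw": 0},
    {"linear": [0, 0, 110], "yaw": 0},
    {"linear": [0, -20, 120], "yaw": 0},
    {"linear": [0, -60, 120], "yaw": 0},
    {"linear": [0, -100, 120], "yaw": 0},
    {"linear": [0, -140, 120], "yaw": 0},
    {"linear": [0, -180, 120], "yaw": 0}
  ]
}}

```text
time_s: 16.1
position: [496.6, 5.8, 247.7]
eef_rot: [3.137, -0.172, 0.002]
wrist_force: [0.8, -0.1, 0.1]
grip_width: 65.6
```

Call:
{"method": "play_rows", "body": {
  "series": [
    {"linear": [0, -30, 0], "yaw": 0},
    {"linear": [0, -70, 0], "yaw": 0},
    {"linear": [0, -110, 0], "yaw": 0},
    {"linear": [0, -130, 0], "yaw": 0},
    {"linear": [0, -130, 0], "yaw": 0},
    {"linear": [0, -130, 0], "yaw": 0}
  ]
}}

```text
time_s: 16.7
position: [496.6, -122.8, 247.2]
eef_rot: [-3.137, 0.175, -0.001]
wrist_force: [0.4, 0.6, -0.3]
grip_width: 65.4
```

Run:
```python
from h import *
s=r.get_obs();print(s["time_s"],s["position"],s["wrist_force"],s["grip_width"])
for n in("scene","top"):
    p,d,m=cap(n); np.savez(f"{n}7.npz",p=p,d=d)
    u,v=(315,170) if n=="scene" else (210,200)
    cv2.imwrite(f"pics/{n}7.png",cv2.resize(p[v-40:v+40,u-55:u+55,::-1],None,fx=7,fy=7,interpolation=cv2.INTER_CUBIC))
    P=pts(d,m);M=(p.max(2)<50)&(d>0)&(np.abs(P[...,0]-496)<45)&(np.abs(P[...,1]-186)<45)&(P[...,2]>100)&(P[...,2]<175)
    q=P[M];print(n,len(q),"z pct",np.percentile(q[:,2],[5,50,95]).round(1))
    t=q[q[:,2]>np.percentile(q[:,2],95)-8];w,V=np.linalg.eigh(np.cov(t[:,:2].T));print(t.mean(0).round(1),"yaw",np.degrees(np.arctan2(V[1,1],V[0,1])),np.sqrt(12*w))
```

```text
16.7 [ 496.63789842 -122.8291448   247.15560719] [ 0.4183124  0.6253571 -0.3214442] 65.4284150149324
scene 37 z pct [137.2 150.9 154.1]
[505.3 184.6 151.6] yaw 173.77532036950365 [ 6.4797978  34.48374971]Traceback (most recent call last):
  File "<stdin>", line 8, in <module>
    return _quantile_unchecked(
        a, q, axis, out, overwrite_input, method, keepdims, weights)
    return _ureduce(a,
                    func=_quantile_ureduce_func,
    ...<5 lines>...
                    overwrite_input=overwrite_input,
                    method=method)
    r = func(a, **kwargs)
    result = _quantile(arr,
                       quantiles=q,
    ...<2 lines>...
                       out=out,
                       weights=wgt)
    slices_having_nans = np.isnan(arr[-1, ...])
                                  ~~~^^^^^^^^^
IndexError: index -1 is out of bounds for axis 0 with size 0
```

View pics/scene7.png

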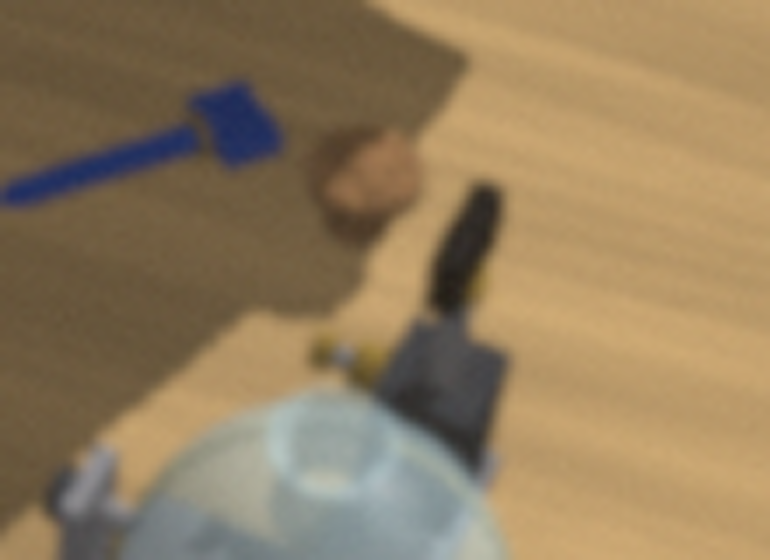

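View pics/top7.png

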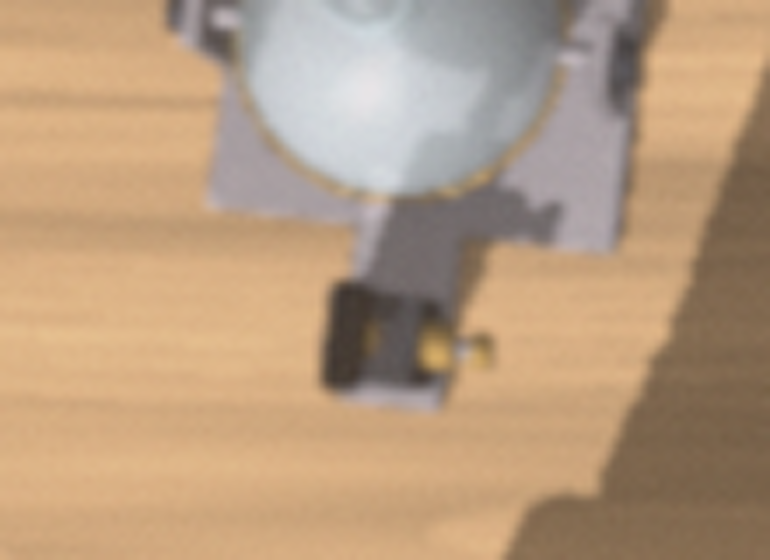

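The top view shows the bar at crop (350,335), in line with the cradle, and the rest of the scene is undisturbed. One more check: how high the bar stands after release, compared with its height in the rest.

Run:
```python
from h import *
m=optics.camera_model("top")
out={}
for k,x,y,z in((0,515.2,-75,123),(7,495,186,152)):
    f=np.load(f"top{k}.npz");p,d=f["p"],f["d"];P=pts(d,m);u,v=proj(m,[[x,y,z]])[0].round().astype(int)
    M=np.zeros(d.shape,bool);M[v-12:v+13,u-10:u+11]=1
    M&=(p.max(2)<62)&(d>0)&(P[...,2]>z-12)&(P[...,2]<z+12)
    M=cv2.erode(M.astype(np.uint8),np.ones((3,1),np.uint8))>0
    q=P[M];w,V=np.linalg.eigh(np.cov(q[:,:2].T))
    print(k,len(q),"z med",np.median(q[:,2]).round(2),"p75",np.percentile(q[:,2],[25,75,90]).round(2),"ctr",q.mean(0).round(1),"yaw",(np.degrees(np.arctan2(V[1,1],V[0,1]))+90)%180-90,np.sqrt(12*w).round(1))
m=optics.camera_model("scene")
# image-based: top far end of bar and rod/collar; other objects moved?
a=np.load("scene0.npz")["p"].astype(int);b=np.load("scene7.npz")["p"].astype(int)
for n,(u0,v0,u1,v1) in dict(glassA=(112,180,150,225),glassB=(178,183,213,228),jig=(400,200,440,245),dish=(152,122,190,152)).items():
    g0=a[v0:v1,u0:u1].sum(2).astype(np.float32);g1=b[v0:v1,u0:u1].sum(2).astype(np.float32)
    print(n,cv2.phaseCorrelate(g0,g1))
```

```text
0 54 z med 121.29 p75 [119.77 122.68 123.8 ] ctr [514.8 -75.2 121.2] yaw -6.988614161354576 [10.4 33.7]
  avg = a.mean(axis, **keepdims_kw)
  ret = um.true_divide(
<stdin>:9: RuntimeWarning: Degrees of freedom <= 0 for slice
  c *= np.true_divide(1, fact)
  c *= np.true_divide(1, fact)
  return _methods._mean(a, axis=axis, dtype=dtype,
  ret = ret.dtype.type(ret / rcount)
Traceback (most recent call last):
IndexError: index -1 is out of bounds for axis 0 with size 0
```

Run:
```python
from h import *
m=optics.camera_model("top")
for k,x,y,z in((0,515.2,-75,123),(7,495,186,152)):
    f=np.load(f"top{k}.npz");p,d=f["p"],f["d"];P=pts(d,m);u,v=proj(m,[[x,y,z]])[0].round().astype(int)
    M=np.zeros(d.shape,bool);M[v-12:v+13,u-10:u+11]=1
    M&=(d>0)&(P[...,2]>z-12)&(P[...,2]<z+12)
    q=P[M];w,V=np.linalg.eigh(np.cov(q[:,:2].T))
    print(k,len(q),p[M].max(1).mean(),"z",np.percentile(q[:,2],[25,50,75,90]).round(2),"ctr",q.mean(0).round(1),"yaw",(np.degrees(np.arctan2(V[1,1],V[0,1]))+90)%180-90,np.sqrt(12*w).round(1))
a=np.load("scene0.npz")["p"].astype(int);b=np.load("scene7.npz")["p"].astype(int)
for n,(u0,v0,u1,v1) in dict(glassA=(112,180,150,225),glassB=(178,183,213,228),jig=(400,200,440,245),dish=(152,122,190,152)).items():
    print(n,np.round(cv2.phaseCorrelate(a[v0:v1,u0:u1].sum(2).astype(np.float32),b[v0:v1,u0:u1].sum(2).astype(np.float32))[0],2))
```

```text
0 77 46.532467532467535 z [119.73 121.32 122.73 123.77] ctr [514.4 -76.  121. ] yaw -6.660253461630305 [12.3 39. ]
7 83 78.55421686746988 z [150.65 151.99 152.88 153.67] ctr [494.  182.8 151.3] yaw -7.1763882323596135 [12.6 39.6]
glassA [ 1.01 -0.1 ]
glassB [-0.29  0.36]
jig [-0.1   0.48]
dish [-0.59  0.4 ]
```

The bar rose 30.3 ± 0.5 mm relative to its height in the rest, so the tip is at about 40.3. The stop's free position was about 41. That margin is thin: the spring recoil on opening may have left the rod hanging on the plunger rather than bearing on the stop. I'll press lightly on top of the bar with closed fingers and back off slowly, so there is no recoil.

Call:
{"method": "play_rows", "body": {
  "series": [
    {"linear": [0, 20, 0], "yaw": 0},
    {"linear": [0, 60, 0], "yaw": 0},
    {"linear": [-1, 100, 0], "yaw": 0},
    {"linear": [-1, 140, 0], "yaw": 0},
    {"linear": [-1, 180, 0], "yaw": 0},
    {"linear": [-2, 220, 0], "yaw": 0},
    {"linear": [-2, 260, 0], "yaw": 0},
    {"linear": [-2, 290, 0], "yaw": 0},
    {"linear": [-2, 304, 0], "yaw": 0},
    {"linear": [-2, 308, 0], "yaw": 0},
    {"linear": [-2, 308, 0], "yaw": 0},
    {"linear": [-2, 308, 0], "yaw": 0}
  ],
  "fingers": 255,
  "squeeze": 20
}}

```text
time_s: 18.0
position: [494.6, 184.4, 246.6]
eef_rot: [3.136, -0.174, -0.0]
wrist_force: [-0.4, -0.1, 0.2]
grip_width: -0.0
```

Call:
{"method": "play_rows", "body": {
  "series": [
    {"linear": [0, 0, -10], "yaw": 0},
    {"linear": [0, 0, -30], "yaw": 0},
    {"linear": [0, 0, -55], "yaw": 0},
    {"linear": [0, 0, -75], "yaw": 0},
    {"linear": [0, 0, -85], "yaw": 0},
    {"linear": [0, 0, -88], "yaw": 0},
    {"linear": [0, 0, -88], "yaw": 0},
    {"linear": [0, 0, -88], "yaw": 0}
  ]
}}

```text
time_s: 18.8
position: [495.3, 185.3, 159.3]
eef_rot: [-3.136, 0.173, -0.002]
wrist_force: [0.3, 0.5, 0.5]
grip_width: -0.1
```

Run:
```python
from h import *
s=r.get_obs();print(s["time_s"],s["position"],s["wrist_force"],s["grip_width"])
p,d,m=cap("scene")
u,v=(325,160);cv2.imwrite("pics/scene8.png",cv2.resize(p[v-30:v+30,u-40:u+40,::-1],None,fx=9,fy=9,interpolation=cv2.INTER_CUBIC))
```

```text
18.8 [495.26941499 185.26449715 159.33117437] [0.32493354 0.49855588 0.48387063] -0.13588227854877596
```

View pics/scene8.png

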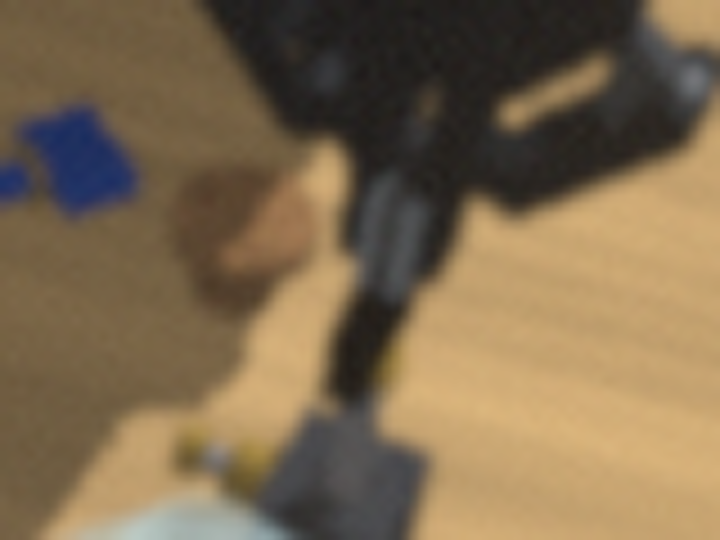

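The closed fingertips, at crop (390,275), are over the bar at (370,340). Lowering in small steps.

Call:
{"method": "play_rows", "body": {
  "series": [
    {"linear": [0, 0, -1], "yaw": 0},
    {"linear": [0, 0, -2], "yaw": 0},
    {"linear": [0, 0, -3], "yaw": 0},
    {"linear": [0, 0, -3], "yaw": 0}
  ]
}}

```text
time_s: 19.25
position: [494.7, 185.3, 155.6]
eef_rot: [3.137, -0.173, -0.0]
wrist_force: [0.3, 1.2, -0.0]
grip_width: -0.2
```

Call:
{"method": "play_rows", "body": {
  "series": [
    {"linear": [0, 0, -0.5], "yaw": 0},
    {"linear": [0, 0, -1], "yaw": 0},
    {"linear": [0, 0, -1], "yaw": 0}
  ]
}}

```text
time_s: 19.55
position: [494.7, 185.3, 154.6]
eef_rot: [3.137, -0.173, -0.0]
wrist_force: [0.0, -0.7, -0.2]
grip_width: 0.0
```

Call:
{"method": "play_rows", "body": {
  "series": [
    {"linear": [0, 0, -0.5], "yaw": 0},
    {"linear": [0, 0, -1], "yaw": 0},
    {"linear": [0, 0, -1], "yaw": 0}
  ]
}}

```text
time_s: 19.85
position: [494.7, 185.3, 153.5]
eef_rot: [3.137, -0.173, -0.0]
wrist_force: [-0.8, 0.6, 0.4]
grip_width: 0.3
```

Call:
{"method": "play_rows", "body": {
  "series": [
    {"linear": [0, 0, -0.5], "yaw": 0},
    {"linear": [0, 0, -0.8], "yaw": 0},
    {"linear": [0, 0, -0.8], "yaw": 0}
  ]
}}

```text
time_s: 20.15
position: [494.8, 185.3, 152.9]
eef_rot: [-3.137, 0.173, -0.0]
wrist_force: [-0.1, 0.2, 0.5]
grip_width: 0.3
```

Call:
{"method": "play_rows", "body": {
  "series": [
    {"linear": [0, 0, -0.5], "yaw": 0},
    {"linear": [0, 0, -0.8], "yaw": 0},
    {"linear": [0, 0, -0.8], "yaw": 0}
  ]
}}

```text
time_s: 20.45
position: [495.0, 185.4, 152.3]
eef_rot: [-3.137, 0.173, -0.001]
wrist_force: [0.3, -0.1, 3.3]
grip_width: 0.2
```

Call:
{"method": "play_rows", "body": {
  "series": [
    {"linear": [0, 0, -0.4], "yaw": 0},
    {"linear": [0, 0, -0.7], "yaw": 0},
    {"linear": [0, 0, -0.7], "yaw": 0}
  ]
}}

```text
time_s: 20.75
position: [495.2, 185.4, 151.7]
eef_rot: [-3.136, 0.173, -0.002]
wrist_force: [0.1, 0.0, 6.4]
grip_width: 0.0
```

The reading rises about 5 N per mm, so the rod is on the sprung stop. Backing off slowly.

Call:
{"method": "play_rows", "body": {
  "series": [
    {"linear": [0, 0, 0.1], "yaw": 0},
    {"linear": [0, 0, 0.2], "yaw": 0},
    {"linear": [0, 0, 0.3], "yaw": 0},
    {"linear": [0, 0, 0.4], "yaw": 0},
    {"linear": [0, 0, 0.5], "yaw": 0},
    {"linear": [0, 0, 0.6], "yaw": 0},
    {"linear": [0, 0, 0.7], "yaw": 0},
    {"linear": [0, 0, 0.8], "yaw": 0},
    {"linear": [0, 0, 0.9], "yaw": 0},
    {"linear": [0, 0, 1.0], "yaw": 0},
    {"linear": [0, 0, 1.1], "yaw": 0},
    {"linear": [0, 0, 1.2], "yaw": 0}
  ]
}}

```text
time_s: 21.95
position: [494.7, 185.2, 152.4]
eef_rot: [3.137, -0.173, -0.0]
wrist_force: [1.0, -0.1, -0.1]
grip_width: -0.0
```

Call:
{"method": "play_rows", "body": {
  "series": [
    {"linear": [0, 0, 0.2], "yaw": 0},
    {"linear": [0, 0, 0.4], "yaw": 0},
    {"linear": [0, 0, 0.6], "yaw": 0},
    {"linear": [0, 0, 0.8], "yaw": 0},
    {"linear": [0, 0, 1.2], "yaw": 0},
    {"linear": [0, 0, 3], "yaw": 0},
    {"linear": [0, 0, 10], "yaw": 0},
    {"linear": [0, 0, 25], "yaw": 0},
    {"linear": [0, 0, 45], "yaw": 0},
    {"linear": [0, 0, 70], "yaw": 0},
    {"linear": [0, 0, 90], "yaw": 0},
    {"linear": [0, -20, 95], "yaw": 0}
  ]
}}

```text
time_s: 23.15
position: [496.0, 166.7, 250.3]
eef_rot: [-3.135, 0.171, -0.006]
wrist_force: [1.0, -1.7, -1.4]
grip_width: 0.3
```

Call:
{"method": "play_rows", "body": {
  "series": [
    {"linear": [0, -30, 0], "yaw": 0},
    {"linear": [0, -70, 0], "yaw": 0},
    {"linear": [0, -110, 0], "yaw": 0},
    {"linear": [0, -150, 0], "yaw": 0},
    {"linear": [0, -190, 0], "yaw": 0},
    {"linear": [0, -230, 0], "yaw": 0},
    {"linear": [0, -265, 0], "yaw": 0},
    {"linear": [0, -285, 0], "yaw": 0},
    {"linear": [0, -288, 0], "yaw": 0},
    {"linear": [0, -288, 0], "yaw": 0}
  ]
}}

```text
time_s: 24.15
position: [494.6, -122.9, 247.8]
eef_rot: [-3.137, 0.175, -0.0]
wrist_force: [-0.0, 0.6, 0.7]
grip_width: -0.2
```

Run:
```python
from h import *
s=r.get_obs();print(s["time_s"],s["position"],s["wrist_force"],np.abs(s["qd"]).max())
p,d,m=cap("top");cv2.imwrite("pics/top9.png",cv2.resize(p[:,:,::-1],None,fx=1.5,fy=1.5))
P=pts(d,m);x,y,z=495,186,152
u,v=proj(m,[[x,y,z]])[0].round().astype(int);M=np.zeros(d.shape,bool);M[v-12:v+13,u-10:u+11]=1
M&=(d>0)&(P[...,2]>z-12)&(P[...,2]<z+12)
q=P[M];w,V=np.linalg.eigh(np.cov(q[:,:2].T))
print(len(q),"z",np.percentile(q[:,2],[25,50,75,90]).round(2),"ctr",q.mean(0).round(1),"yaw",(np.degrees(np.arctan2(V[1,1],V[0,1]))+90)%180-90)
```

```text
24.15 [ 494.64985515 -122.92017126  247.81090087] [-0.02703702  0.62139015  0.67523723] 0.026503698778038293
83 z [150.4  151.32 152.79 153.68] ctr [494.4 182.9 151.4] yaw -7.3820389612193935
```

View pics/top9.png

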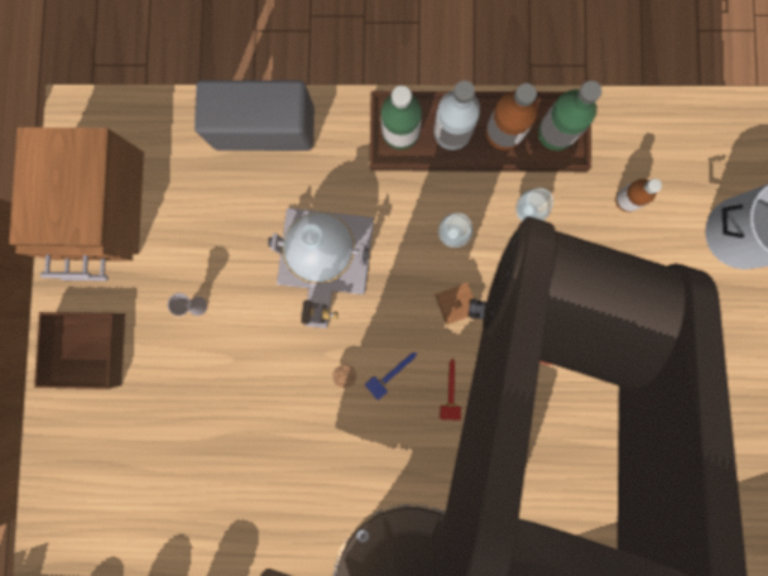

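The top view shows the knob seated at (306,312), in line with the cradle. The glasses, jigger and cradle are where they were, and the arm is clear. Handing in.

```bash
python3 -c "
from station import r
print(r.sign_off())"
```

```text
the job is handed in; nothing more can be done
None
```

I refitted the knob in the sleeve, pressed it home on the sprung stop, let go and handed the job in at about 24 s. No verdict was reported.

- **Insertion:** I lifted the knob by its bar, lowered it past the plunger and met the stop about 36 mm below the mouth. I pressed until the wrist read 12.9 N, then released.
- **Bearing on the stop:** After release the cameras could not show for certain that the rod still bore on the stop. I pressed the top of the bar with closed fingers, up to 6.4 N. The force rose about 5 N per mm from the first touch, which matches the spring. I then backed off slowly to zero, so it should still be bearing, but I did not measure that force after letting go.
- **Last checks:** The bar's yaw was about −7°, against −6° for the cradle. The rod's tip was about 37 mm below the mouth. The glasses, jigger and dish moved about 1 pixel or less in the scene view after the first release; in the last top view the glasses and jigger looked unmoved and the arm hid the dish. The arm was clear of everything.
- **Disagreements:**
  - The two cameras differed by 2 to 5 mm in absolute position, so I aligned the rod to the bore within the scene view.
  - After release the top camera put the bar's centre about 2 mm to the −y side of the sleeve axis. Part of that is view bias; at most it is about a 1° lean, well within the 7° allowed.
- **Look-alikes:** The red, blue and pink look-alikes fell over during the first two seconds, when I was not near them.

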